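# Eject the lens tray from the curing hood and lift it out level

## Robot

A 6-joint arm with a two-finger parallel gripper is mounted at the origin on a cart in front of the work surface, level with it; the furniture and walls round the work are solid. World frame = base frame: x ahead of the robot, y to its left, z up, the work surface at z = 0. Lengths are in m, angles in rad, forces in N, time in s.
With the tool pointing down it reaches from about 0.3 to 0.75 m from the base axis. Payload 8.5 kg.
Tool frame: the origin (TCP) lies at the very end of the fingers, on their centre line; the grasp point (between the pads) lies 19 mm behind it (bot.hold_point_z is the distance from the TCP to the grasp point, in m); z points along the fingers, y is the line along which they close (so a half turn about z gives the same grasp; the last joint's range is limited). The gripper opens to 88 mm and grips with 3 to 60 N. Pads are 18 mm wide; open, the fingers measure 123 mm over their backs; the gripper's body (75 mm by 187 mm) begins 45 mm behind the grasp point.
Start: joints at [-1.36, 0.381, 1.297, -0, 1.464, -0.215], TCP at [0.227, -0.501, 0.239] pointing down, gripper open.
Joint ranges: [-3.11, 3.11], [-0.89, 2.33], [0.22, 2.48], [-1.42, 4.56], [0.17, 2.85], [-2.88, 2.88]. Speed limits (rad/s): [2.39, 2.39, 3.14, 3.14, 3.14, 3.14].

## Interface

Orientations are given as a rotation vector (axis times angle).
In Python, from cell import bot gives the robot as it stands. Calls block until the motion is done:
- bot.move_ptp(position, orientation): joint-space move of the TCP to a pose.
- bot.line_to(position, ori=None, v=0.15, until_force=None): straight line of the TCP; ori=None keeps the orientation; v is the mean speed in m/s. With until_force (N) it stops when the force on the tool has changed by that much, and returns True; else False.
- bot.move_j(angles): joint-space move.
- bot.gripper_open() and bot.clamp(effort=None): open the fingers fully, or close them until they stop; effort is the grip in N (None keeps the last).
- bot.hold(seconds).
- bot.inverse_kinematics(position, orientation): joint angles nearest the present ones, or None.
- bot.get_image(name): name is "scene" or "top" or "wrist"; returns a dict with "frame" (384x512x3 uint8, blue, green, red), "depth" (384x512 float32, m along the optical axis (not along the pixel's ray), 0 where there is no reading), "mtx" (3x3 intrinsics, pixels), "cam_to_world" (4x4, takes a point from camera to world coordinates). Camera axes: x right, y down, z forward; pixel columns grow to the right and rows downward; lengths in m; the calibration is good to about 2 mm. The wrist camera is an equidistant fisheye: a pixel r from the principal point sees the ray r / f radians off the axis. A picture is of the moment at which its call begins.
A pose or a line that the arm cannot do raises bot.Unreachable and nothing moves.
- bot.sign_off(): hands the job in; it is judged then, once.
Readings, each from a call of its own:
- bot.read_time(): time.
- bot.read_qpos(): joint angles.
- bot.read_qd(): joint speeds.
- bot.read_joint_torque(): joint torques, N m.
- bot.read_position(): TCP position.
- bot.read_orientation(): TCP orientation.
- bot.read_wrist_force(): force on the tool from outside, world axes, zero at the start.
- bot.read_ft_torque(): the same for the moment, N m.
- bot.read_gripper_width(): finger opening in m.
- bot.read_grip_force(): force on a finger pad.
Only numpy, scipy, OpenCV 4.12 (cv2) and the standard library are available. Lean on these libraries where they do the work, as an engineer would, in place of code of your own. Each camera call takes 0.05 s, during which the arm holds its last target. There are 200 camera calls.

## Task

The coated lens has finished in the curing hood: pull the red-gripped lever all the way through its stroke so that the tray comes out on the apron, then ease the lever gently back to its rest against its spring without letting it snap. Then take the tray by its black bail grip, lift it clear, at least 15 cm above the worktop, and keep it there, level and still, with the lens lying in it; the job finishes while the gripper is still holding the tray in the air. Leave the screw jar, the drop bottle, the glasses case and the black cup where they stand.

Things in the scene. Friction and masses are not known exactly. Their poses are not given: they have to be found in the camera images.
- hood: White curing hood fixed on the worktop. Origin: at worktop height under the middle of its front face (towards the robot); +x goes into the hood, +y to its lever side (robot's left), z up. Roof 124 mm wide, x -6 to +136 mm, top at z 114 mm. Lever's gear housing: x -3 to 63, y 56 to 100 mm, 78 mm high. The lever drives a pusher that shoves the tray out; the tray stays out when it goes back.
- apron (a point): Middle of the top of the flat apron in front of the hood, 10 mm above the worktop, at hood x = -60 mm: where the tray comes to stand. Apron rails 8 mm high at both sides (inner faces 94 mm apart) and a stop 8 mm high across its far end from the hood, inner face 58 mm from this point.
- lever_grip (a point): Centre of the top of the lever's upright round red grip: 18 mm diameter, 50 mm tall, vertical, its top 138 mm and its foot 88 mm above the worktop. It stands at the end of a lever arm of 110 mm which swings in the horizontal plane.
- lever_pivot (a point): Point on the lever's vertical pivot axis, at the same height as lever_grip, 110 mm from it; at x = 30, y = 78 mm of the hood.
- lever (a joint): Lever angle: 0 = rest (arm along the hood's +y, turned 0.5 rad towards +x), 1.2 rad = end stop (0.7 rad towards -x); grows counter-clockwise seen from above, the grip moving towards the robot. A spring returns it: about 4 N at the grip at rest, 8 N at full stroke; let go, it snaps back. The pusher goes 108 mm per rad.
- tray: Blue tray 84 x 84 mm, rim 13 mm high, floor 3 mm, about 0.22 kg, with a steel bail over its middle. Origin: centre of its underside; z up, x along the bail, nearly along the hood's x. It starts inside the hood, underside 10 mm above the worktop; fully pushed out its centre is about 60 mm in front of the hood's face.
- tray_grip (a point): Middle of the black flat grip on the tray's bail, 56 mm above the tray's underside: 44 mm long (tray x), 12 mm thick (tray y), 28 mm high (42 to 70 mm above the underside). To be pinched across its thickness, fingers on its +y and -y faces.
- lens: Pale round lens blank, 67 mm diameter, 12 mm thick, lying loose in the tray with about 5 mm of play; origin: centre of its underside, 3 mm above the tray's underside.
- screw_jar: Screw jar with black lid, 47 mm diameter, 40 mm high; origin: centre of its underside. Stays where it is.
- drop_bottle: Small white drop bottle with red cap, 32 mm diameter, 82 mm high; origin: centre of its underside. Stays where it is.
- glasses_case: Dark blue glasses case, 60 x 150 x 36 mm; origin: centre of its underside. Stays where it is.
- black_cup: Black plastic cup, 92 mm diameter, 78 mm high; origin: centre of its underside. Stays where it is.

How it is judged:
By the outcome, as a careful person would: the job done as asked, in the order asked, and still so for the second after the job is handed in, while the arm keeps its last pose, push and grip.
It also fails if it takes over 61 s, if anything falls off the work surface, if the arm or the gripper's body presses on something with over 40 N, if the wrist force passes 120 N, or if a joint passes its speed limit or range.

## Working session

There is one attempt and no reset: what is moved stays moved. The work goes in short steps, each a Python script; the robot and the scene stay as the last script left them, time stands still between calls to the robot, and variables do not carry over. Pictures are saved under pics/ and viewed, at most 10 in all, crops included, and the job is handed in when it is done.

```bash
mkdir -p pics; ls; cat > h.py <<'E'
import numpy as np, cv2
from cell import bot
def snap(n,f):
    d=bot.get_image(n); cv2.imwrite(f'pics/{f}.png',d['frame']); np.savez(f'pics/{f}.npz',**d); return d
def px(d,u,v,z=None):
    K=d['mtx'];T=d['cam_to_world'];r=np.array([(u-K[0,2])/K[0,0],(v-K[1,2])/K[1,1],1])
    if z is None:
        s=np.median(d['depth'][v-1:v+2,u-1:u+2]); 
    else:
        w=T[:3,:3]@r; s=(z-T[2,3])/w[2]
    return T[:3,:3]@(r*s)+T[:3,3]
E
python3 - <<'E'
from h import *
a=snap('scene','s1');b=snap('top','t1')
cv2.imwrite('pics/both.png',cv2.resize(np.vstack([a['frame'],b['frame']]),None,fx=.78,fy=.78))
for d in(a,b): print(d['cam_to_world'].round(3),d['mtx'].round(1))
print(bot.read_time())
E
```

```text
pics
[[-0.603 -0.548  0.58  -0.154]
 [-0.798  0.418 -0.434  0.487]
 [-0.005 -0.724 -0.69   0.931]
 [ 0.     0.     0.     1.   ]] [[459.3   0.  253.9]
 [  0.  459.3 185.8]
 [  0.    0.    1. ]]
[[-9.000e-03 -9.900e-01  1.390e-01  3.320e-01]
 [-1.000e+00  8.000e-03 -2.000e-03 -5.100e-02]
 [ 1.000e-03 -1.390e-01 -9.900e-01  1.327e+00]
 [ 0.000e+00  0.000e+00  0.000e+00  1.000e+00]] [[420.6   0.  258.3]
 [  0.  420.6 180.2]
 [  0.    0.    1. ]]
0.1
```

View pics/both.png

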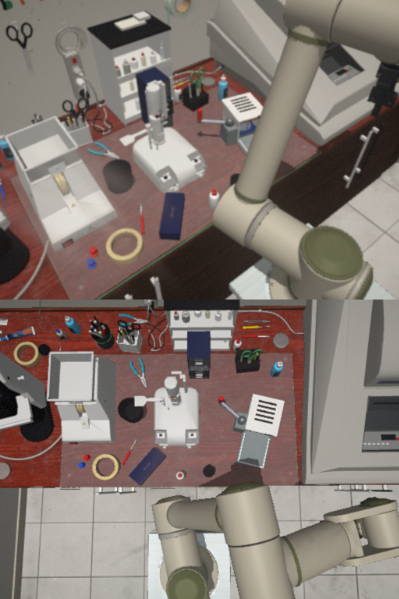

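The top picture shows the white hood near (340,148), with the lever and red grip near (286,127). I'll enlarge that area.

```bash
python3 - <<'E'
import cv2
t=cv2.imread('pics/t1.png');cv2.imwrite('pics/c1.png',cv2.resize(t[90:240,220:380],None,fx=5,fy=4.0*1,interpolation=cv2.INTER_CUBIC)[:600])
E
```

```text
(no output)
```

View pics/c1.png

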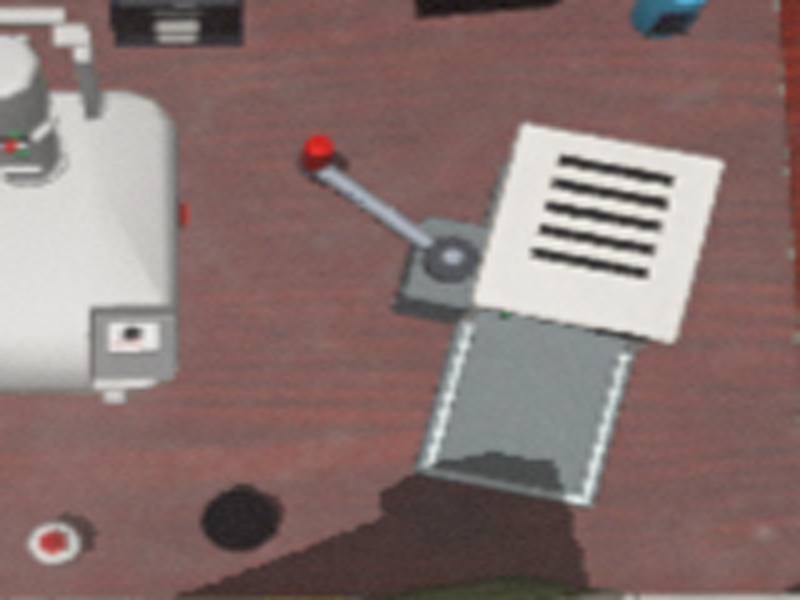

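The crop shows roof corners at (522,123), (723,160), (674,343) and (472,305), the red grip top at (319,143) and the pivot at (452,257). The apron's far corners are at (420,468) and (592,503). The jar lid is at (241,517) and the drop bottle at (53,541).

```bash
python3 - <<'E'
from h import *
d=dict(np.load('pics/t1.npz'))
f=lambda x,y,z:px(d,220+x/5,90+y/4,z)
R=np.array([f(*p,.114) for p in[(522,123),(723,160),(674,343),(472,305)]])
print(R.round(4), 'w',np.linalg.norm(R[0]-R[1]),np.linalg.norm(R[2]-R[3]),'l',np.linalg.norm(R[0]-R[3]))
ex=((R[0]-R[3])+(R[1]-R[2]));ey=((R[0]-R[1])+(R[3]-R[2]))
th=[np.arctan2(ex[1],ex[0]),np.arctan2(-ey[0],ey[1])];print('yaw',th)
t=np.mean(th);M=np.array([[np.cos(t),-np.sin(t)],[np.sin(t),np.cos(t)]])
o=R.mean(0)[:2]-M@[.065,0];print('origin',o,'yaw',t)
h=lambda x,y:o+M@[x,y]
print('pivot pred',h(.03,.078),'meas',f(452,257,.09),'grip pred',h(.03+.11*np.sin(.5),.078+.11*np.cos(.5)),'meas',f(319,143,.138))
print('apron far corners',f(420,468,.018),f(592,503,.018),'pred',h(-.12,.049),h(-.12,-.049))
print('apron',h(-.06,0),'jar',f(241,517,.04),'bottle',f(53,541,.082))
for a in(0,.6,1.2): print(a,h(.03+.11*np.sin(.5-a),.078+.11*np.cos(.5-a)))
E
```

```text
[[ 0.6781 -0.2519  0.114 ]
 [ 0.6489 -0.3701  0.114 ]
 [ 0.5122 -0.3355  0.114 ]
 [ 0.5413 -0.2184  0.114 ]] w 0.12174467677244588 0.120610437104521 l 0.14083846501441277
yaw [np.float64(-0.2436015817871073), np.float64(-0.2429080935971936)]
origin [ 0.53202657 -0.27831107] yaw -0.24325483769215045
pivot pred [ 0.57993065 -0.20983334] meas [ 0.58197698 -0.21076399  0.09      ] grip pred [ 0.65436633 -0.12884365] meas [ 0.65725732 -0.12944068  0.138     ]
apron far corners [ 0.42944227 -0.19580409  0.018     ] [ 0.40134154 -0.30198581  0.018     ] pred [ 0.42736176 -0.20185012] [ 0.40375719 -0.29696492]
apron [ 0.47379302 -0.26385929] jar [ 0.39135548 -0.08332771  0.04      ] bottle [0.37275233 0.0285991  0.082     ]
0 [ 0.65436633 -0.12884365]
0.6 [ 0.59563484 -0.10096012]
1.2 [ 0.53141744 -0.11110914]
```

```bash
cat >> h.py <<'E'
from scipy.spatial.transform import Rotation as Rn
YAW=-.2433;O=np.array([.5330,-.2785]);PIV=np.array([.5810,-.2103])
def down(a):
    y=np.array([np.cos(a),np.sin(a),0]);z=np.array([0,0,-1.]);return Rn.from_matrix(np.c_[np.cross(y,z),y,z]).as_rotvec()
def lev(q,z=.100,flip=0):
    b=YAW+np.pi/2-.5+q; g=PIV+.1105*np.array([np.cos(b),np.sin(b)])
    return np.r_[g,z],down(b+np.pi/2+flip)
E
python3 - <<'E'
from h import *
d=dict(np.load('pics/t1.npz'))
v,u=np.mgrid[0:384,0:512];K=d['mtx'];s=d['depth']
P=np.stack([(u-K[0,2])/K[0,0]*s,(v-K[1,2])/K[1,1]*s,s],-1)@d['cam_to_world'][:3,:3].T+d['cam_to_world'][:3,3]
for x in np.arange(.35,.9,.04):
    r=[]
    for y in np.arange(.12,-.42,-.04):
        m=(abs(P[...,0]-x)<.02)&(abs(P[...,1]-y)<.02)&(s>0);r.append('%4d'%(1000*P[...,2][m].max()) if m.any() else '   -')
    print('%.2f'%x,*r)
for fl in(0,np.pi):
  for q in(0,.6,1.2):
    j=bot.inverse_kinematics(*lev(q,.1,fl));print(fl,q,None if j is None else np.round(j,2))
  for z in(.1,.25):
    j=bot.inverse_kinematics(np.r_[O+.06*-np.array([np.cos(YAW),np.sin(YAW)]),z],down(YAW+np.pi/2+fl));print('tray',j)
E
```

```text
0.35    7    6   77   59    7   42  666  669  659    5    8    6    7    8
0.39   40    7   81   58   43   44   42    8    5    6   23   19    7    6
0.43   44   40    7    4    7   44    6    8   20   22   22   21    7    6
0.47   43   38    9   31    6    7    5    7   22   16   17   24    7    8
0.51   77   72   73   75   75    6    6    6   24   22  118  118  112    7
0.55   77   81   77   78   76    7    7    6  111  120  120  121  116    7
0.59   81   82   85   82   77    7    7   93   99  119  120  120  119    7
0.63  173  291  305   84   78    7  136   97   92  118  120  122  119    6
0.67  168  302  307  296   76    6  145   86   10  119  121  120  116    5
0.71   78   82  295  297   77    7    7    7    7    8    5    5    7    8
0.75    8   -3    5  144  190  146    8    7    6    7    9    7    8    6
0.79    8    4    7  228  229  226    6    8   55   55   54    8  120    6
0.83   10    9    6  227  228  228    6    7  176  177  179    5   83    6
0.87    5    8    6  226  227  229    7    7   87   86   87    7    5    8
0 0 [-0.37  0.7   1.13  0.    1.31 -2.77]
0 0.6 None
0 1.2 [-0.42  0.51  1.52 -0.    1.11  2.26]
tray [-0.72557139  0.51038851  1.52281089  0.          1.10839325 -2.05306772]
tray [-0.72557139  0.36088416  1.29525979  0.          1.48544871 -2.05306772]
3.141592653589793 0 [-0.37  0.7   1.13 -0.    1.31  0.37]
3.141592653589793 0.6 [-0.36  0.6   1.34 -0.    1.2  -0.22]
3.141592653589793 1.2 [-0.42  0.51  1.52 -0.    1.11 -0.88]
tray [-7.25571392e-01  5.10388508e-01  1.52281089e+00 -8.88178420e-16
  1.10839325e+00  1.08852493e+00]
tray [-7.25571392e-01  3.60884156e-01  1.29525979e+00 -8.88178420e-16
  1.48544871e+00  1.08852493e+00]
```

Everything fits within 2–3 mm and the path is clear, so I'll grip the lever.

```bash
python3 - <<'E'
from h import *
p,o=lev(0,.25,np.pi)
bot.move_ptp(p,o)
p[2]=.1
print(bot.line_to(p,v=.12,until_force=8),bot.read_position())
snap('wrist','w1')
bot.clamp(20)
print(bot.read_gripper_width(),bot.read_grip_force(),bot.read_wrist_force(),bot.read_time())
E
```

```text
False [ 0.65608934 -0.12905195  0.10081769]
0.017599526144593577 20.000031916424632 [ 0.2169179  -0.44312917  0.11201893] 4.6583
```

View pics/w1.png

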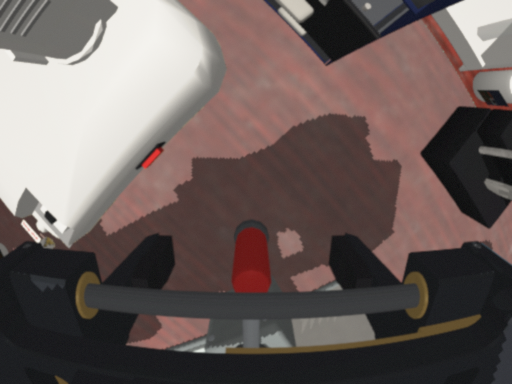

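The wrist picture shows the red grip at (250,265), centred between the fingers. The width reading of 17.6 mm matches the 18 mm grip, so I'll pull.

```bash
python3 - <<'E'
from h import *
def go(q,v=.06,uf=None):
    p,o=lev(q,.1,np.pi);r=bot.line_to(p,o,v=v,until_force=uf)
    P=bot.read_position();b=np.arctan2(*(P[:2]-PIV)[::-1])-(YAW+np.pi/2-.5)
    print(q,r,'act%.3f'%b,np.round(bot.read_wrist_force(),1),round(bot.read_gripper_width(),4));return r
for q in np.arange(.15,1.16,.15): go(q)
for q in (1.13,1.17,1.2,1.22,1.24,1.26):
    go(q,.03)
    if np.linalg.norm(bot.read_wrist_force()[:2])>22: break
bot.hold(.3);snap('top','t2');d=snap('scene','s2')
t=cv2.imread('pics/t2.png');cv2.imwrite('pics/c2.png',cv2.resize(t[90:240,220:380],None,fx=5,fy=4,interpolation=cv2.INTER_CUBIC))
print(bot.read_time())
E
```

```text
0.15 False act0.145 [ 4.3 -2.  -2.3] 0.0173
0.3 False act0.295 [ 4.3 -2.4 -1.8] 0.0173
0.44999999999999996 False act0.444 [ 4.9 -1.7 -2.5] 0.0171
0.6 False act0.593 [ 5.6 -2.  -3.7] 0.0172
0.75 False act0.742 [ 6.8 -1.6 -3.7] 0.0173
0.9 False act0.891 [ 7.4 -1.7 -5.8] 0.0174
1.0499999999999998 False act1.040 [ 9.6 -1.8 -6.2] 0.0171
1.13 False act1.118 [ 9.5 -0.9 -6.6] 0.0171
1.17 False act1.158 [ 9.8 -1.2 -7.5] 0.0175
1.2 False act1.181 [13.7  1.3 -8.3] 0.0172
1.22 False act1.184 [ 22.9   6.7 -11.8] 0.0172
9.2833
```

View pics/c2.png

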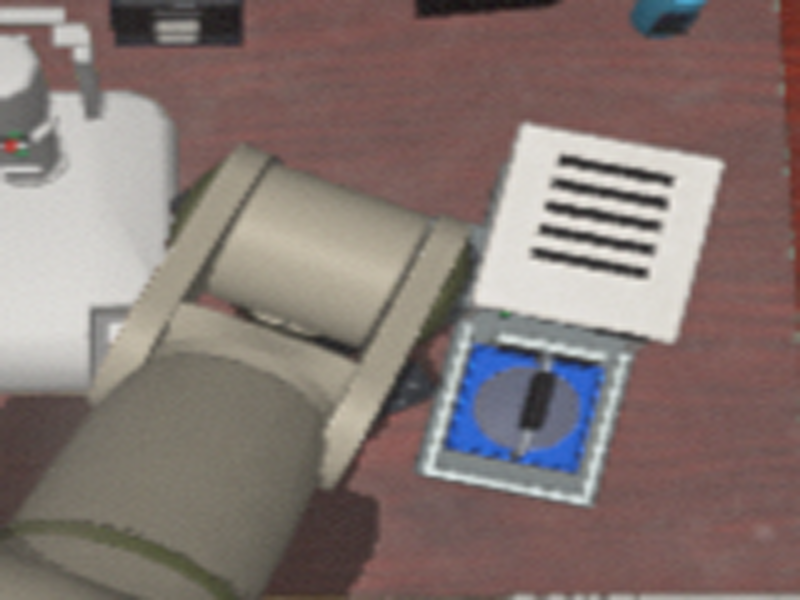

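The stop was reached, shown by the sharp force rise at about 1.18 rad by my estimate. The tray is out on the apron with its black grip at crop (538,402) and the lens in it. Now I'll ease the lever back.

```bash
python3 - <<'E'
from h import *
def go(q,v=.05):
    p,o=lev(q,.1,np.pi);bot.line_to(p,o,v=v)
    P=bot.read_position();b=np.arctan2(*(P[:2]-PIV)[::-1])-(YAW+np.pi/2-.5)
    bb=YAW+np.pi/2-.5+q+np.pi/2;F=bot.read_wrist_force()
    ft=F[:2]@[np.cos(bb),np.sin(bb)]
    print(round(q,2),'act%.3f'%b,np.round(F,1),'tang %.1f'%ft,round(bot.read_gripper_width(),4));return ft
for q in np.arange(1.05,.1,-.15): go(q)
for q in (.08,.03,0,-.02,-.035,-.05):
    if go(q,.025)>3: break
bot.hold(.3);print(bot.read_wrist_force(),bot.read_time())
d=dict(np.load('pics/t2.npz'));print([px(d,220+x/5,90+y/4,.08) for x,y in((538,402),(552,373),(527,430))])
E
```

```text
1.05 act1.036 [ 8.7 -1.2 -5.5] tang -7.9 0.0167
0.9 act0.887 [ 7.3 -1.6 -5.4] tang -7.0 0.0173
0.75 act0.738 [ 6.9 -1.3 -4. ] tang -6.9 0.0174
0.6 act0.589 [ 5.9 -2.2 -2.7] tang -6.1 0.0171
0.45 act0.441 [ 4.9 -2.8 -3. ] tang -5.6 0.0175
0.3 act0.292 [ 5.3 -2.4 -2.4] tang -5.8 0.0174
0.15 act0.146 [ 4.4 -1.4 -0.8] tang -4.4 0.0172
0.08 act0.080 [ 4.2 -1.3 -1.4] tang -4.1 0.017
0.03 act0.030 [ 3.  -2.6 -0.9] tang -4.0 0.0171
0 act0.000 [ 3.2 -2.8 -1.6] tang -4.3 0.0175
-0.02 act-0.001 [-5.1  2.9  3.5] tang 5.7 0.0173
[-4.35235378  2.91751601  3.37695252] 14.375
[array([ 0.47345808, -0.26052141,  0.08      ]), array([ 0.49519593, -0.2695805 ,  0.08      ]), array([ 0.45255623, -0.25331439,  0.08      ])]
```

The lever is back on its rest stop, with the force reversed. I'll relax, release and hover over the tray.

```bash
python3 - <<'E'
from h import *
p,o=lev(-.008,.1,np.pi);bot.line_to(p,o,v=.02);print(bot.read_wrist_force())
bot.gripper_open()
p[2]=.22;bot.line_to(p,v=.15)
bot.move_ptp([.4735,-.2620,.16],down(YAW+np.pi/2+np.pi))
bot.hold(.2)
d=snap('wrist','w3');snap('top','t3')
print(bot.read_time(),d['mtx'],d['cam_to_world'].round(4),bot.read_position())
t=cv2.imread('pics/t3.png');w=d['frame']
cv2.imwrite('pics/c3.png',np.vstack([w,cv2.resize(t[90:240,220:380],(512,216))]))
E
```

```text
[-2.69567664  1.47781602  2.36961929]
17.9167 [[297.31863964   0.         251.45673485]
 [  0.         297.31863964 197.12482505]
 [  0.           0.           1.        ]] [[-2.386e-01 -9.291e-01 -2.824e-01  5.482e-01]
 [-9.711e-01  2.281e-01  7.000e-02 -2.792e-01]
 [-7.000e-04  2.910e-01 -9.567e-01  3.056e-01]
 [ 0.000e+00  0.000e+00  0.000e+00  1.000e+00]] [ 0.47405565 -0.26165842  0.15998485]
```

View pics/c3.png

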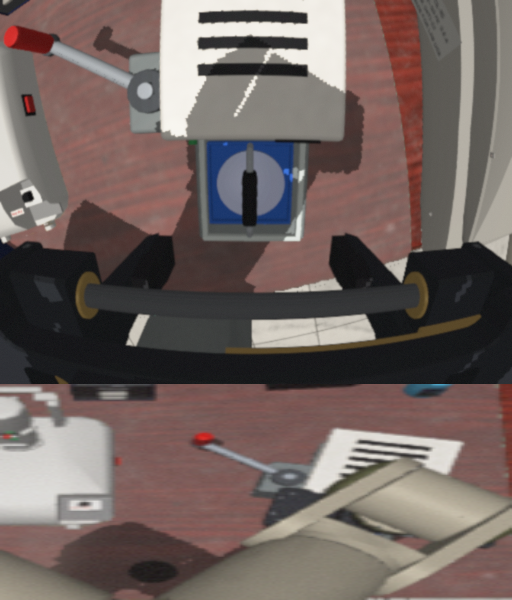

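The wrist picture shows the lever at rest with its grip at (28,40). The tray sits in the apron with the lens in it at (250,182), and the black bail grip runs from (250,172) to (249,226). I'll compute its position.

```bash
python3 - <<'E'
from h import *
d=dict(np.load('pics/w3.npz'));K=d['mtx'];T=d['cam_to_world'];f=K[0,0]
def fe(u,v,z):
    a=np.array([u-K[0,2],v-K[1,2]]);r=np.hypot(*a);w=T[:3,:3]@np.r_[a/r*np.sin(r/f),np.cos(r/f)]
    return T[:3,3]+w*(z-T[2,3])/w[2]
im=d['frame'][165:232,225:275].astype(int);m=(im.max(2)<45)
for v in range(0,67,6):
    u=np.where(m[v])[0]; print(v+165,(u.min()+225,u.max()+225,len(u)) if len(u) else None)
c,s=np.cos(YAW),np.sin(YAW);M=np.array([[c,s],[-s,c]])
for u,v,z in[(250,172,.08),(250,200,.08),(249,226,.08),(250,172,.052)]:
    P=fe(u,v,z);print(u,v,P.round(4),'hood',(M@(P[:2]-O)).round(4))
E
```

```text
165 None
171 (np.int64(245), np.int64(254), 2)
177 (np.int64(243), np.int64(255), 13)
183 (np.int64(243), np.int64(256), 14)
189 (np.int64(243), np.int64(255), 13)
195 (np.int64(243), np.int64(256), 14)
201 (np.int64(243), np.int64(255), 13)
207 (np.int64(243), np.int64(255), 13)
213 (np.int64(243), np.int64(255), 13)
219 (np.int64(243), np.int64(255), 13)
225 (np.int64(244), np.int64(254), 11)
231 None
250 172 [ 0.5016 -0.2665  0.08  ] hood [-0.0333  0.0041]
250 200 [ 0.4795 -0.261   0.08  ] hood [-0.0561  0.0041]
249 226 [ 0.458  -0.2549  0.08  ] hood [-0.0784  0.0049]
250 172 [ 0.4958 -0.2649  0.052 ] hood [-0.0393  0.0043]
```

```bash
python3 - <<'E'
from h import *
c,s=np.cos(YAW),np.sin(YAW)
g=O+np.array([[c,-s],[s,c]])@[-.057,.0045];o=down(YAW+np.pi/2+np.pi)
print(g,bot.line_to(np.r_[g,.046],o,v=.08,until_force=8),bot.read_position())
bot.clamp(30);print(bot.read_gripper_width(),bot.read_grip_force(),bot.read_wrist_force())
bot.line_to(np.r_[g,.066],v=.03);print(bot.read_wrist_force(),bot.read_gripper_width())
bot.line_to(np.r_[g,.226],v=.06);bot.hold(.8)
print(bot.read_position(),bot.read_wrist_force(),bot.read_ft_torque(),bot.read_gripper_width(),bot.read_time())
w=snap('wrist','w4');q=snap('scene','s4')
cv2.imwrite('pics/c4.png',np.vstack([w['frame'][0:290],cv2.resize(q['frame'][80:300,150:500],(512,300))]))
E
```

```text
[ 0.47876283 -0.26040085] False [ 0.47894818 -0.26054244  0.04643199]
0.011748695385141186 29.999450482428074 [-0.5234033  -0.25277982 -0.01523231]
[-0.59420836 -0.10560189 -3.7637953 ] 0.011570559313013677
[ 0.47876223 -0.26037676  0.22598044] [-0.03170836  0.97027702 -2.74183118] [ 0.00844295 -0.01956015 -0.06362482] 0.011786607154985432 25.0583
```

View pics/c4.png

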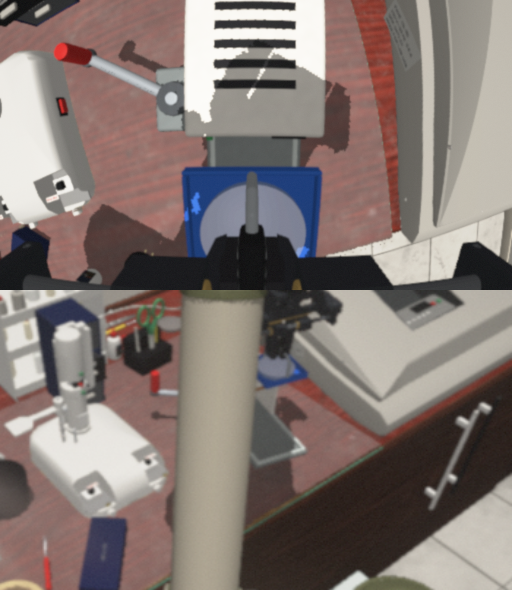

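The tray hangs level at about 0.19 m with the lens lying in it (disc centre near (252,230)), the lever is at rest and the other items haven't moved. Handing in.

```bash
python3 - <<'E'
from h import *
print(bot.sign_off())
E
```

```text
the job is handed in; nothing more can be done
None
```

I handed the job in at about 25 s: the lever went to its end stop and was eased back to rest, and the gripper now holds the tray level about 19 cm above the worktop with the lens in it.

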